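# Hold a trackball under the bench magnifier

## Task

Swing the bench magnifier by its peg until its lens is over the round mat and leave it there. Then pick up, by its handle, the tray that carries the loose trackball and, without letting the ball leave its pocket, hold it level with the pocket centred under the lens, about 80 mm below it; finish still holding it there, with the other things on the bench left where they are.

Things in the scene. Friction and masses are not known exactly. Their poses are not given: they have to be found in the camera images.
- magnifier (a joint): Swing of the magnifier arm about the upright axis of its stand, rad. 0: the arm points along the stand's -y; a growing value turns it clockwise seen from above, so at +1.57 it would point along the stand's -x. Range -0.7 to 1.5. Stiff friction joint (about 0.3 N m, some 2 N at the peg): it stays wherever it is left.
- stand: Bench magnifier's fixed stand: white round foot 130 mm across and 20 mm high, steel post; origin at the centre of the foot's underside, on the swing axis; z up. The white level arm on top is 18 mm wide, 14 mm high, mid-height 217 mm above the bench.
- lens (a point): Centre of the magnifier's glass, 220 mm from the swing axis, 217 mm above the bench. The round white frame around it is 108 mm across and 14 mm thick, level.
- peg (a point): The magnifier's swing peg: an upright black round peg 16 mm in diameter on top of the arm, between lens and post, 150 mm from the swing axis. It rises 50 mm, from 224 to 274 mm above the bench; this point is on its axis, 30 mm above the arm's top.
- mat: Round grey mat, 120 mm across, 2 mm thick, fixed to the bench within reach of the lens; origin at its centre, underneath.
- tray: Tray that carries the ball: aluminium plate 86 x 74 x 4 mm with a round darker rim in its middle (the pocket: inside diameter 44 mm, rim 5 mm above the plate), and a long grey handle. Origin under the pocket's centre; z up; the handle runs along the tray's -x, from 51 to 185 mm from the pocket's centre, 14 mm wide and 14 mm high, its centre line 27 mm above the underside, with a small foot at its far end (176 to 184 mm). About 0.11 kg.
- tray_pocket (a point): Centre of the pocket's floor, on top of the tray's plate, 4 mm above the tray's underside.
- tray_grip (a point): Point on the centre line of the tray's handle, 140 mm from the pocket's centre, 27 mm above the underside: the place to pinch it across its 14 mm width. Axes as the tray's.
- ball_center (a point): Centre of the loose black trackball, 28 mm in diameter, about 18 to 31 g, which can roll about inside the pocket of the tray.
- spare: Bystander: a second tray of the same shape and size with an empty pocket; origin and axes as the tray's. Leave it alone.
- meter: Bystander: multimeter lying on the bench, 150 x 80 x 38 mm, long side along its x; origin under its centre. Leave it alone.
- handset: Bystander: black radio handset lying on the bench, 130 x 56 x 34 mm plus a 45 mm aerial, long side along its x; origin under its centre. Leave it alone.
There are look-alikes about, which are no part of the job. What is meant by the mat is not blue or purple, and is the larger of those in its own colour.

How it is judged:
By the outcome, as a careful person would: the job done as asked, in the order asked, and still so for the second after the job is handed in, while the arm keeps its last pose, push and grip.
It also fails if it takes over 59 s, if anything falls off the work surface, if the arm or the gripper's body presses on something with over 40 N, if the wrist force passes 120 N, or if a joint passes its speed limit or range.

## Robot

A 6-joint arm with a two-finger parallel gripper is mounted at the origin on the work surface. World frame = base frame: x ahead of the robot, y to its left, z up, the work surface at z = 0. Lengths are in m, angles in rad, forces in N, time in s.
With the tool pointing down it reaches from about 0.325 to 0.9 m from the base axis. Payload 6.1 kg.
Tool frame: the origin (TCP) lies at the very end of the fingers, on their centre line; the grasp point (between the pads) lies 19 mm behind it; z points along the fingers, y is the line along which they close (so a half turn about z gives the same grasp; the last joint's range is limited). The gripper opens to 85 mm and grips with 20 to 120 N. Pads are 22 mm wide; open, the fingers measure 114 mm over their backs; the gripper's body (76 mm by 85 mm) begins 54 mm behind the grasp point. The pads swing forward as they close: fully open they stand 13 mm farther back than shut.
Start: joints at [-1.266, 0.22, 1.526, -0, 1.395, -0.126], TCP at [0.261, -0.568, 0.231] pointing down, gripper open.
Joint ranges: [-2.98, 2.98], [-0.91, 2.08], [0.09, 2.57], [-1.24, 4.39], [0.2, 2.65], [-2.68, 2.68]. Speed limits (rad/s): [2.57, 2.57, 3.01, 3.14, 3.14, 3.14].

## Interface

Orientations are given as a unit quaternion [w, x, y, z].
In Python, from station import manip, viewer gives the robot as it stands.
- The arm moves only by the shell command python3 -m inch 'ROWS' [OPENING] [FORCE]. ROWS is JSON, a list of rows, each an object with "delta_pos": the shift along the tool's x, y, z in m, a list of three; "dr": the turn, a rotation vector about the tool's x, y, z in degrees, a list of three. A call has 1 to 12 rows; each row shifts and turns the commanded pose from where the row before left it, along the tool's axes as they then stand; what a row does not reach is not made up. A row lasts 1/10 s, in which the tool goes at most 50 mm and 8.59 degrees, less where a joint would pass 70% of its speed; a pose out of reach is approached as far as the arm can. A call with a gripper value outside its range is refused whole. OPENING is the finger opening in m, from 0 to 0.0854, set as the call begins (- or left out, the last holds). The fingers move at their own pace and stop on an object; FORCE is the grip in N (left out, the last holds). Time passes only in rows, so rows that do not move let the fingers close. It gives the time, the measured TCP pose, the force, the opening and the grip force at its end, in the units of the state.
- manip.observe(): the state, without advancing time (a new reading comes with each control period).
- viewer.camera(name): name is "scene" or "top" or "wrist"; returns (picture, depth): 384x512x3 uint8, red, green, blue; 384x512 float32, m along the optical axis (not along the pixel's ray), 0 where there is no reading.
- viewer.calibration(name): a dict with "intrinsics" (3x3 intrinsics, pixels), "T" (4x4, takes a point from camera to world coordinates). Camera axes: x right, y up, looking along -z (the intrinsics and any distortion apply to the point x, -y, -z); pixel columns grow to the right and rows downward; lengths in m; the calibration is good to about 2 mm. A picture is of the moment at which its call begins: read the wrist's pose just before it. calibration takes no time and is no camera call; for the wrist camera it gives the pose at the moment of the call.
- manip.sign_off(): hands the job in; it is judged then, once.
The state is a dict: "clock": time; "qpos": joint angles; "qd": joint speeds; "joint_torque": joint torques, N m; "eef_pos": TCP position; "eef_rot": TCP orientation; "wrist_force": force on the tool from outside, world axes, zero at the start; "moment": the same for the moment, N m; "grip_width": finger opening in m; "grasp_force": force on a finger pad.
Only numpy, scipy, OpenCV 4.12 (cv2) and the standard library are available. Lean on these libraries where they do the work, as an engineer would, in place of code of your own. Each camera call takes 0.05 s, during which the arm holds its last target. There are 200 camera calls.

## Working session

There is one attempt and no reset: what is moved stays moved. The work goes in short steps, Python scripts to look and compute and a shell command to move; the robot and the scene stay as the last step left them, time stands still between calls to the robot, and variables do not carry over. Pictures are saved under pics/ and viewed, at most 10 in all, crops included, and the job is handed in when it is done.

```bash
mkdir -p pics
cat > h.py <<'E'
import numpy as np, cv2
from station import manip, viewer
def snap(n,tag):
    p,d=viewer.camera(n); c=viewer.calibration(n)
    cv2.imwrite(f'pics/{tag}.png',p[:,:,::-1]); np.savez(f'{tag}.npz',p=p,d=d,K=c['intrinsics'],T=c['T'])
def W(tag,u,v,z=None,r=1):
    f=np.load(f'{tag}.npz'); K,T=f['K'],f['T']
    ray=np.array([(u-K[0,2])/K[0,0],-(v-K[1,2])/K[1,1],-1])
    if z is None:
        a=f['d'][int(v)-r:int(v)+r+1,int(u)-r:int(u)+r+1]; s=np.median(a[a>0])
    else:
        w=T[:3,:3]@ray; s=(z-T[2,3])/w[2]
    return T[:3,:3]@(ray*s)+T[:3,3]
E
python3 - <<'E'
from h import *
snap('top','top0'); snap('scene','sc0')
a=cv2.imread('pics/top0.png');b=cv2.imread('pics/sc0.png')
cv2.imwrite('pics/top0b.png',cv2.resize(a,(800,600),interpolation=3))
s=manip.observe();print({k:np.round(v,3) for k,v in s.items()}); c=viewer.calibration('top');print(c)
E
```

```text
{'clock': np.float64(0.1), 'qpos': array([-1.266,  0.221,  1.528, -0.   ,  1.395, -0.126]), 'qd': array([-0.   , -0.001, -0.004,  0.   ,  0.001, -0.002]), 'joint_torque': array([ 2.0000e-03, -4.9825e+01, -3.9054e+01, -0.0000e+00,  6.0000e-03,
        0.0000e+00]), 'eef_pos': array([ 0.261, -0.567,  0.23 ]), 'eef_rot': array([-0.001,  0.977,  0.214, -0.   ]), 'wrist_force': array([ 0.095, -0.074, -0.202]), 'moment': array([-0.02 ,  0.041,  0.019]), 'grasp_force': np.float64(0.0), 'grip_width': np.float64(0.086)}
{'intrinsics': array([[349.27778304,   0.        , 252.96808779],
       [  0.        , 349.27778304, 190.95435867],
       [  0.        ,   0.        ,   1.        ]]), 'T': array([[ 0.00957034,  0.99394207, -0.10948774,  0.49281628],
       [-0.99995172,  0.0097569 ,  0.00116825,  0.01847338],
       [ 0.00222944,  0.10947127,  0.99398746,  1.1427403 ],
       [ 0.        ,  0.        ,  0.        ,  1.        ]])}
```

View pics/top0b.png

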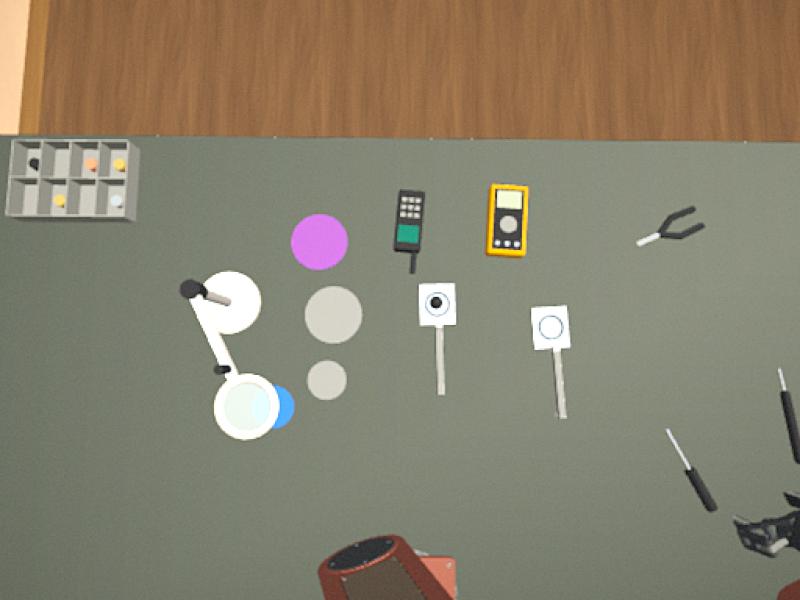

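View pics/sc0.png

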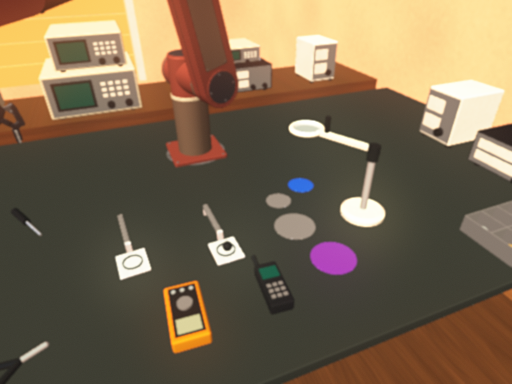

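The top view (800 px scale) shows these candidates:
- **Mats:** large grey (333,315), small grey (327,380), blue (275,407) and purple (320,242). The large grey one fits: not blue or purple, and the larger of its colour.
- **Trays:** (437,303) has the black ball. (551,327) is empty, so it is the spare.
- **Magnifier:** foot (230,302), post top (192,289), peg top about (221,369), lens (247,407).

Next I'll confirm with an enlarged crop and measure.

Run:
```python
from h import *
a=cv2.imread('pics/top0.png')[160:290,120:300]
cv2.imwrite('pics/crop0.png',cv2.resize(a,(792,572),interpolation=cv2.INTER_CUBIC))
k=.64
for n,u,v,z in [('foot',230,302,.02),('mat',333,315,.002),('lens',247,407,.224),('pegtop',221,369,.274),('ball',436.5,302.5,.018),('platec',437,304,.004),('hend',441,391,.034),('spare',551,327,.004)]:
    print(n,W('top0',u*k,v*k,z).round(4),W('top0',u*k,v*k).round(4))
```

```text
foot [0.6056 0.3586 0.02  ] [0.6053 0.3577 0.0232]
mat [0.5821 0.1473 0.002 ] [0.5822 0.1473 0.0012]
lens [0.4106 0.2612 0.224 ] [0.4099 0.2633 0.2163]
pegtop [0.4737 0.2913 0.274 ] [0.4736 0.2921 0.2715]
ball [ 0.6089 -0.0684  0.018 ] [ 0.6078 -0.0675  0.0287]
platec [ 0.6072 -0.0705  0.004 ] [ 0.6047 -0.0686  0.0286]
hend [ 0.4288 -0.0764  0.034 ] [ 0.4287 -0.0765  0.0323]
spare [ 0.5613 -0.3087  0.004 ] [ 0.5613 -0.3089  0.0032]
```

View pics/crop0.png

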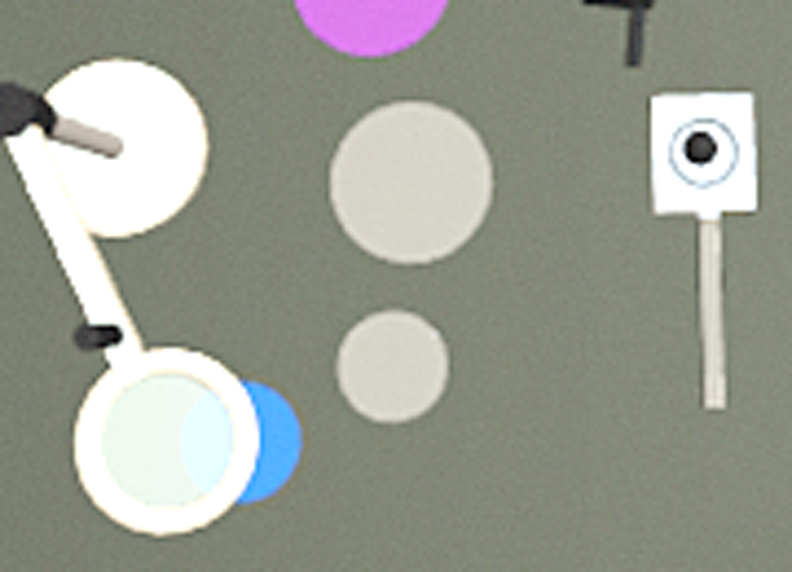

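Confirmed: the large grey mat (crop 411,182), the tray with ball (704,152) and the lens ring (167,441). The foot-to-lens distance measures 218 mm against the given 220. Moving up and over the peg.

```bash
cat >> h.py <<'E'
from scipy.spatial.transform import Rotation as R
def to(p,yaw=None):
    s=manip.observe(); q=s['eef_rot']; r=R.from_quat([q[1],q[2],q[3],q[0]])
    x=r.as_matrix()[:,0]; psi=np.degrees(np.arctan2(x[1],x[0]))
    print('pos',s['eef_pos'].round(4),'yaw %.2f'%psi,'t %.1f'%s['clock'],'F',s['wrist_force'].round(1),'w',round(float(s['grip_width']),4),'z',r.as_matrix()[:,2].round(4))
    if yaw is not None: # tool-down target with tool x at yaw
        g=R.from_matrix(np.array([[np.cos(yaw),np.sin(yaw),0],[np.sin(yaw),-np.cos(yaw),0],[0,0,-1]]).T)
        g=R.from_matrix(np.array([[np.cos(yaw),np.sin(yaw),0],[np.sin(yaw),-np.cos(yaw),0],[0,0,-1]]))
        print('dr',np.degrees((r.inv()*g).as_rotvec()).round(2))
    print('tool delta',r.inv().apply(np.array(p)-s['eef_pos']).round(4))
E
python3 -m inch '[{"delta_pos":[0,0,-0.04],"dr":[0,0,0]},{"delta_pos":[0,0,-0.045],"dr":[0,0,0]},{"delta_pos":[0,0,-0.045],"dr":[0,0,0]},{"delta_pos":[0.0275,-0.0346,0],"dr":[0,0,0]},{"delta_pos":[0.0275,-0.0346,0],"dr":[0,0,0]},{"delta_pos":[0.0275,-0.0346,0],"dr":[0,0,0]},{"delta_pos":[0.0275,-0.0346,0],"dr":[0,0,0]},{"delta_pos":[0.0275,-0.0346,0],"dr":[0,0,0]},{"delta_pos":[0.0275,-0.0346,0],"dr":[0,0,0]},{"delta_pos":[0.0275,-0.0346,0],"dr":[0,0,0]},{"delta_pos":[0.0275,-0.0346,0],"dr":[0,0,0]},{"delta_pos":[0.0275,-0.0346,0],"dr":[0,0,0]}]' 0.06
python3 -c "
from h import *
to([.472,.2915,.35],np.radians(26.2))"
```

```text
clock: 1.3
eef_pos: [0.3557, -0.1798, 0.361]
eef_rot: [-0.0, 0.977, 0.213, 0.0]
wrist_force: [1.2, 0.4, -0.3]
grip_width: 0.06
grasp_force: 0.0
pos [ 0.3557 -0.1798  0.361 ] yaw 24.65 t 1.3 F [ 1.2  0.4 -0.3] w 0.06 z [-0.e+00  2.e-04 -1.e+00]
dr [-0.01 -0.01 -1.55]
tool delta [ 0.3023 -0.3798  0.0111]
```

```bash
python3 -m inch '[{"delta_pos":[0.0275,-0.0346,0],"dr":[0,0,0]},{"delta_pos":[0.0275,-0.0346,0],"dr":[0,0,0]},{"delta_pos":[0.0275,-0.0346,0],"dr":[0,0,0]},{"delta_pos":[0.0275,-0.0346,0],"dr":[0,0,0]},{"delta_pos":[0.0275,-0.0346,0],"dr":[0,0,0]},{"delta_pos":[0.0275,-0.0346,0],"dr":[0,0,0]},{"delta_pos":[0.0275,-0.0346,0],"dr":[0,0,0]},{"delta_pos":[0.0275,-0.0346,0],"dr":[0,0,-1.5]},{"delta_pos":[0.0275,-0.0346,0],"dr":[0,0,0]},{"delta_pos":[0.0275,-0.0346,0],"dr":[0,0,0]},{"delta_pos":[0.015,-0.018,0],"dr":[0,0,0]},{"delta_pos":[0,0,0],"dr":[0,0,0]}]'
python3 -c "
from h import *
to([.472,.2915,.35],np.radians(26.2))
snap('wrist','w1')"
```

```text
clock: 2.5
eef_pos: [0.4641, 0.2735, 0.36]
eef_rot: [-0.0, 0.974, 0.228, -0.001]
wrist_force: [0.4, -0.5, -0.0]
grip_width: 0.0597
grasp_force: 0.0
pos [0.4641 0.2735 0.36  ] yaw 26.39 t 2.5 F [ 0.4 -0.5 -0. ] w 0.0597 z [-0.002 -0.    -1.   ]
dr [-0.05  0.1   0.19]
tool delta [ 0.0151 -0.0126  0.01  ]
```

View pics/w1.png

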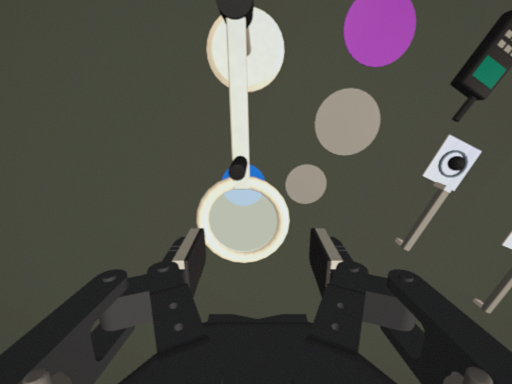

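The wrist view shows the peg from base (238,177) to top (240,162), the lens ring at (243,219), the foot at (245,48) and the mat at (347,121).

```bash
python3 -c "
from h import *
for n,u,v,z in [('pegtop',240,162,.274),('lens',243,219.5,.221),('foot',245.5,49,.02),('mat',347.5,121.5,.002),('rim',453,164,.009),('hend',404,244,.034)]: print(n,W('w1',u,v,z).round(4),W('w1',u,v).round(4))
for n,u,v,z in [('foot',147.3,193.6,.02),('mat',213.4,201.4,.002),('lens',157.95,260.2,.224),('rim',280,194.5,.009),('hend',282.3,252.7,.034)]:print(n,W('top0',u,v,z).round(4))
to([.472,.2915,.35],np.radians(26.2))
"
```

```text
pegtop [0.4838 0.2993 0.274 ] [0.4819 0.299  0.2638]
lens [0.4147 0.2665 0.221 ] [0.4138 0.2662 0.2187]
foot [0.6086 0.3653 0.02  ] [0.5747 0.3397 0.2232]
mat [0.5865 0.1483 0.002 ] [0.5864 0.1485 0.0028]
rim [ 0.6076 -0.0698  0.009 ] [ 0.6047 -0.0564  0.0266]
hend [ 0.4328 -0.0651  0.034 ] [ 0.4319 -0.0684  0.0298]
foot [0.6045 0.3583 0.02  ]
mat [0.5828 0.1463 0.002 ]
lens [0.4113 0.2616 0.224 ]
rim [ 0.6069 -0.0712  0.009 ]
hend [ 0.4212 -0.0766  0.034 ]
pos [0.4641 0.2719 0.3602] yaw 26.33 t 2.5 F [0.8 1.1 0.8] w 0.06 z [-1.9e-03 -9.0e-04 -1.0e+00]
dr [0.   0.12 0.13]
tool delta [ 0.0158 -0.014   0.0102]
```

```bash
python3 -m inch '[{"delta_pos":[0.02,-0.0155,0],"dr":[0,0,0]},{"delta_pos":[0,0,0.03],"dr":[0,0,0]},{"delta_pos":[0,0,0.03],"dr":[0,0,0]},{"delta_pos":[0,0,0.03],"dr":[0,0,0]},{"delta_pos":[0,0,0.02],"dr":[0,0,0]},{"delta_pos":[0,0,0.012],"dr":[0,0,0]},{"delta_pos":[0,0,0],"dr":[0,0,0]}]'
python3 -m inch '[{"delta_pos":[0,0,0],"dr":[0,0,0]},{"delta_pos":[0,0,0],"dr":[0,0,0]},{"delta_pos":[0,0,0],"dr":[0,0,0]},{"delta_pos":[0,0,0],"dr":[0,0,0]},{"delta_pos":[0,0,0],"dr":[0,0,0]},{"delta_pos":[0,0,0],"dr":[0,0,0]}]' 0 30
python3 -c "
from h import *
to([.475,.295,.237])"
```

```text
clock: 3.25
eef_pos: [0.4747, 0.2923, 0.2375]
eef_rot: [0.0, 0.974, 0.226, -0.002]
wrist_force: [-0.8, -0.6, 0.7]
grip_width: 0.0596
grasp_force: 0.0
clock: 3.85
eef_pos: [0.4763, 0.2943, 0.2411]
eef_rot: [-0.0, 0.974, 0.227, 0.001]
wrist_force: [-1.7, 0.6, 6.5]
grip_width: 0.015
grasp_force: 29.4
pos [0.4763 0.2943 0.2411] yaw 26.20 t 3.9 F [-1.7  0.6  6.5] w 0.015 z [ 0.0025  0.0014 -1.    ]
tool delta [-0.0008 -0.0012  0.0041]
```

```bash
python3 -m inch '[{"delta_pos":[0.0004,0.01046,0],"dr":[0,0,-4]},{"delta_pos":[0.0004,0.01046,0],"dr":[0,0,-4]},{"delta_pos":[0.0004,0.01046,0],"dr":[0,0,-4]},{"delta_pos":[0.0004,0.01046,0],"dr":[0,0,-4]},{"delta_pos":[0.0004,0.01046,0],"dr":[0,0,-4]},{"delta_pos":[0.0004,0.01046,0],"dr":[0,0,-4]}]'
python3 -m inch '[{"delta_pos":[0.0004,0.01046,0],"dr":[0,0,-4]},{"delta_pos":[0.0004,0.01046,0],"dr":[0,0,-4]},{"delta_pos":[0.0004,0.01046,0],"dr":[0,0,-4]},{"delta_pos":[0.0004,0.01046,0],"dr":[0,0,-4]},{"delta_pos":[0.0004,0.01046,0],"dr":[0,0,-4]},{"delta_pos":[0.0002,0.00523,0],"dr":[0,0,-2]},{"delta_pos":[0,0,0],"dr":[0,0,0]},{"delta_pos":[0,0,0],"dr":[0,0,0]}]'
python3 - <<'E'
from h import *
to([.6,.21,.24])
snap('top','t2'); snap('wrist','w2')
a=cv2.imread('pics/t2.png')[160:290,120:300];b=cv2.imread('pics/w2.png')
c=np.hstack([cv2.resize(a,(400,289),interpolation=cv2.INTER_CUBIC),cv2.resize(b,(400,300))[:289]])
cv2.imwrite('pics/m2.png',c)
E
```

```text
clock: 4.45
eef_pos: [0.517, 0.2476, 0.2412]
eef_rot: [-0.002, 0.905, 0.426, 0.005]
wrist_force: [8.8, 14.5, -1.7]
grip_width: 0.0154
grasp_force: 29.2
clock: 5.25
eef_pos: [0.5667, 0.2228, 0.2411]
eef_rot: [-0.002, 0.807, 0.59, 0.006]
wrist_force: [7.7, 17.9, -0.2]
grip_width: 0.0148
grasp_force: 29.5
pos [0.5667 0.2228 0.2411] yaw 72.31 t 5.2 F [ 7.7 17.9 -0.2] w 0.0148 z [ 0.0069  0.0097 -0.9999]
tool delta [-0.0021  0.0356  0.0012]
```

View pics/m2.png

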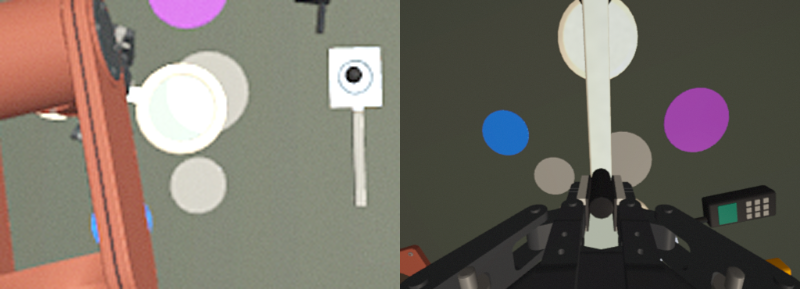

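The top crop (left) shows the lens ring at (181,108), overlapping the large grey mat at (207,92) from the lower left. The swing needs more angle.

Run:
```python
from h import *
f=np.load('t2.npz');g=f['p'].astype(float);d=f['d']
# lens ring: pixels whose world z ~.21-.23
K,T=f['K'],f['T'];v,u=np.mgrid[:384,:512]
c=np.stack([(u-K[0,2])/K[0,0]*d,-(v-K[1,2])/K[1,1]*d,-d],-1)@T[:3,:3].T+T[:3,3]
m=(abs(c[...,2]-.222)<.008)&(g.min(2)>150)&(v>180)&(v<240)&(u>180)&(u<225)
P=np.argwhere(m)[:,::-1].astype(np.float32)
h=cv2.convexHull(P);e=cv2.fitEllipse(h.astype(np.float32));print(e,len(P))
mm=cv2.minEnclosingCircle(P[P[:,0]>184]);print(mm)
L=W('t2',*e[0],.222);M=W('top0',213.4,201.4,.002);S=np.array([.6045,.3583]);print(L,M)
a=lambda q:np.degrees(np.arctan2(*(q[:2]-S)[::-1]));print(a(L),a(M),np.linalg.norm(L[:2]-S))
```

```text
((200.3578338623047, 207.98081970214844), (40.12164306640625, 40.698856353759766), 93.51142883300781) 1255
((200.71917724609375, 208.17123413085938), 20.30594253540039)
[0.54770545 0.15568705 0.222     ] [0.5827915  0.14634878 0.002     ]
-105.65874623258829 -95.84796398580487 0.21042249566981505
```

```bash
python3 -m inch '[{"delta_pos":[0.001,0.0084,0],"dr":[0,0,-3.2]},{"delta_pos":[0.001,0.0084,0],"dr":[0,0,-3.2]},{"delta_pos":[0.001,0.0084,0],"dr":[0,0,-3.2]},{"delta_pos":[0,0,0],"dr":[0,0,0]},{"delta_pos":[0,0,0],"dr":[0,0,0]}]'
cat > lens.py <<'E'
from h import *
import sys
to([.6,.21,.24]); tag=sys.argv[1]; snap('top',tag)
f=np.load(tag+'.npz');g=f['p'].astype(float);d=f['d']
K,T=f['K'],f['T'];v,u=np.mgrid[:384,:512]
c=np.stack([(u-K[0,2])/K[0,0]*d,-(v-K[1,2])/K[1,1]*d,-d],-1)@T[:3,:3].T+T[:3,3]
m=(abs(c[...,2]-.222)<.008)&(g.min(2)>150)&(v>185)&(v<240)&(u>185)&(u<240)
P=np.argwhere(m)[:,::-1].astype(np.float32)
e=cv2.fitEllipse(cv2.convexHull(P));print(e,len(P))
print(W(tag,*e[0],.222),W('top0',213.4,201.4,.002))
E
python3 lens.py t3
```

```text
clock: 5.85
eef_pos: [0.5911, 0.2179, 0.2412]
eef_rot: [-0.001, 0.755, 0.655, 0.004]
wrist_force: [3.7, 13.5, 2.4]
grip_width: 0.015
grasp_force: 30.0
pos [0.5911 0.2179 0.2412] yaw 81.89 t 5.8 F [ 3.7 13.5  2.4] w 0.015 z [ 0.0049  0.0068 -1.    ]
tool delta [-0.0066  0.0099  0.0012]
((203.5957489013672, 195.01177978515625), (39.157474517822266, 39.81016540527344), 67.52000427246094) 942
[0.58214472 0.1480121  0.222     ] [0.5827915  0.14634878 0.002     ]
```

```bash
python3 -m inch '[{"delta_pos":[0,0,0],"dr":[0,0,0]},{"delta_pos":[0,0,0],"dr":[0,0,0]},{"delta_pos":[0,0,0],"dr":[0,0,0]},{"delta_pos":[0,0,0],"dr":[0,0,0]},{"delta_pos":[0,0,-0.02],"dr":[0,0,0]},{"delta_pos":[0,0,-0.04],"dr":[0,0,0]},{"delta_pos":[0,0,-0.04],"dr":[0,0,0]},{"delta_pos":[0,0,-0.02],"dr":[0,0,0]}]' 0.05
python3 -c "
from h import *
to([.463,-.072,.25],0)"
```

```text
clock: 6.7
eef_pos: [0.5907, 0.2139, 0.3638]
eef_rot: [0.001, 0.756, 0.654, 0.002]
wrist_force: [0.6, 0.2, 0.1]
grip_width: 0.0496
grasp_force: 0.0
pos [0.5907 0.2139 0.3638] yaw 81.76 t 6.7 F [0.6 0.2 0.1] w 0.0496 z [ 0.0052  0.001  -1.    ]
dr [ 0.16 -0.29 81.76]
tool delta [-0.3014 -0.0859  0.1129]
```

```bash
python3 -m inch '[{"delta_pos":[-0.0375,-0.0107,0],"dr":[0,0,0]},{"delta_pos":[-0.0375,-0.0107,0],"dr":[0,0,0]},{"delta_pos":[-0.0375,-0.0107,0],"dr":[0,0,0]},{"delta_pos":[-0.0375,-0.0107,0],"dr":[0,0,0]},{"delta_pos":[-0.0375,-0.0107,0],"dr":[0,0,0]},{"delta_pos":[-0.0375,-0.0107,0],"dr":[0,0,0]},{"delta_pos":[-0.0375,-0.0107,0],"dr":[0,0,0]},{"delta_pos":[-0.0375,-0.0107,0],"dr":[0,0,0]}]'
python3 -m inch '[{"delta_pos":[0,0,0],"dr":[0,0,8]},{"delta_pos":[0,0,0],"dr":[0,0,8]},{"delta_pos":[0,0,0],"dr":[0,0,8]},{"delta_pos":[0,0,0],"dr":[0,0,8]},{"delta_pos":[0,0,0],"dr":[0,0,8]},{"delta_pos":[0,0,0],"dr":[0,0,8]},{"delta_pos":[0,0,0],"dr":[0,0,8]},{"delta_pos":[0,0,0],"dr":[0,0,8]},{"delta_pos":[0,0,0],"dr":[0,0,8]},{"delta_pos":[0,0,0],"dr":[0,0,8]},{"delta_pos":[0,0,0],"dr":[0,0,0]}]'
python3 -c "
from h import *
to([.467,-.072,.25],np.radians(1.7)); snap('wrist','w4'); snap('top','t4')
a=cv2.imread('pics/t4.png')[160:290,120:300]
b=cv2.imread('pics/w4.png')
cv2.imwrite('pics/m4.png',np.hstack([cv2.resize(a,(300,300*130//180),interpolation=cv2.INTER_CUBIC),np.zeros((216,1,3),np.uint8)]) )
k=np.zeros((384,800,3),np.uint8);k[:,:512]=b;k[:208,512:]=cv2.resize(a,(288,208),interpolation=cv2.INTER_CUBIC);cv2.imwrite('pics/m4.png',k)"
```

```text
clock: 7.5
eef_pos: [0.4611, -0.0722, 0.3594]
eef_rot: [0.0, 0.756, 0.655, -0.0]
wrist_force: [1.0, 0.1, 0.3]
grip_width: 0.0504
grasp_force: 0.0
clock: 8.6
eef_pos: [0.4619, -0.0709, 0.3593]
eef_rot: [0.0, 1.0, 0.015, -0.0]
wrist_force: [0.8, -0.8, -0.3]
grip_width: 0.0503
grasp_force: 0.0
pos [ 0.4619 -0.0709  0.3593] yaw 1.69 t 8.6 F [ 0.8 -0.8 -0.3] w 0.0503 z [-1.e-04 -1.e-04 -1.e+00]
dr [ 0.01  0.01 -0.01]
tool delta [0.0051 0.0012 0.1093]
```

View pics/m4.png

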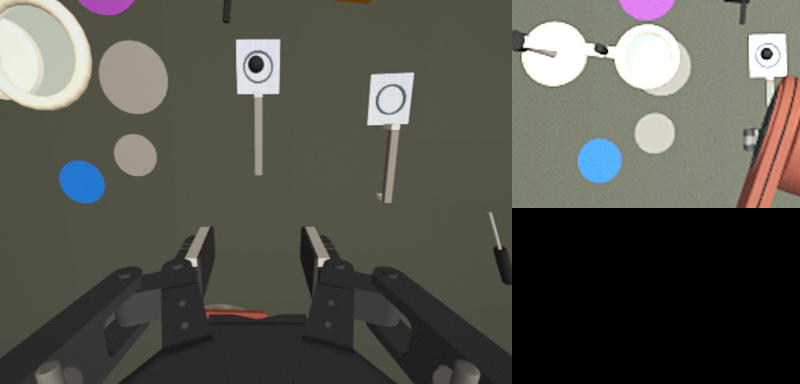

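The wrist view shows the tray handle from (258,95) to (258.5,175), parallel to the tool and centred between the fingers. The rim is at (258,67) and the ball is in it. The lens in the top crop sits over the large grey mat, apart from parallax.

```bash
python3 - <<'E'
from h import *
L=W('w4',258.5,175,.034);Rm=W('w4',258,67,.009);N=W('w4',258,97,.034);print(L,N,Rm,W('w4',258,130))
print(W('w4',236,94,.004),W('w4',281,94,.004),W('w4',236,40,.004),W('w4',280,39,.004))
a=Rm[:2]-L[:2];print(np.linalg.norm(a),np.degrees(np.arctan2(a[1],a[0])))
print('grip from end', L[:2]+a/np.linalg.norm(a)*.045, 'from rim',Rm[:2]-a/np.linalg.norm(a)*.14)
import subprocess
E
python3 lens.py t5
```

```text
[ 0.42468292 -0.07420848  0.034     ] [ 0.55812877 -0.06877971  0.034     ] [ 0.60784568 -0.06719371  0.009     ] [ 0.50429642 -0.07060429  0.03386705]
[ 0.56347572 -0.02970008  0.004     ] [ 0.56610361 -0.10942244  0.004     ] [ 0.64897318 -0.02880899  0.004     ] [ 0.6529173  -0.10266556  0.004     ]
0.1832970410187487 2.1932411629693744
grip from end [ 0.46964995 -0.07248633] from rim [ 0.46794824 -0.0725515 ]
pos [ 0.462  -0.0708  0.3593] yaw 1.98 t 8.7 F [ 0.4 -0.1  1.1] w 0.05 z [-0.e+00 -1.e-04 -1.e+00]
tool delta [ 0.1476 -0.2759  0.1193]
((203.5854949951172, 195.0377197265625), (39.141693115234375, 39.86621856689453), 63.68384552001953) 947
[0.58207545 0.14803751 0.222     ] [0.5827915  0.14634878 0.002     ]
```

```bash
python3 -m inch '[{"delta_pos":[0.006,0.0017,0.03],"dr":[0,0,-0.3]},{"delta_pos":[0,0,0.045],"dr":[0,0,0]},{"delta_pos":[0,0,0.045],"dr":[0,0,0]},{"delta_pos":[0,0,0.045],"dr":[0,0,0]},{"delta_pos":[0,0,0.045],"dr":[0,0,0]},{"delta_pos":[0,0,0.045],"dr":[0,0,0]},{"delta_pos":[0,0,0.04],"dr":[0,0,0]},{"delta_pos":[0,0,0.03],"dr":[0,0,0]},{"delta_pos":[0,0,0.015],"dr":[0,0,0]},{"delta_pos":[0,0,0.008],"dr":[0,0,0]},{"delta_pos":[0,0,0],"dr":[0,0,0]}]'
python3 -c "
from h import *
to([.468,-.0725,.010],np.radians(2)); snap('wrist','w5')
print(W('w5',1,1,0)); "
```

```text
clock: 9.85
eef_pos: [0.4674, -0.072, 0.0105]
eef_rot: [-0.0, 1.0, 0.019, -0.001]
wrist_force: [0.5, -0.4, 0.3]
grip_width: 0.0499
grasp_force: 0.0
pos [ 0.4674 -0.072   0.0105] yaw 2.15 t 9.8 F [ 0.5 -0.4  0.3] w 0.0499 z [-1.9e-03  6.0e-04 -1.0e+00]
dr [-0.04  0.11  0.15]
tool delta [0.0005 0.0005 0.0005]
[0.5883525  0.06121545 0.        ]
```

View pics/w5.png

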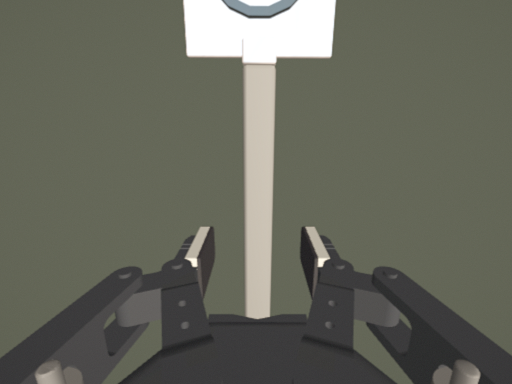

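The handle (258,70–320) lies straight and centred between the pads. Closing.

```bash
python3 -m inch '[{"delta_pos":[0,0,0],"dr":[0,0,0]},{"delta_pos":[0,0,0],"dr":[0,0,0]},{"delta_pos":[0,0,0],"dr":[0,0,0]},{"delta_pos":[0,0,0],"dr":[0,0,0]},{"delta_pos":[0,0,0],"dr":[0,0,0]},{"delta_pos":[0,0,0],"dr":[0,0,0]},{"delta_pos":[0,0,0],"dr":[0,0,0]}]' 0.005 80
python3 -c "
from h import *
to([.468,-.0725,.145],np.radians(2))"
```

```text
clock: 10.6
eef_pos: [0.4692, -0.0726, 0.0127]
eef_rot: [0.0, 1.0, 0.018, 0.001]
wrist_force: [-1.0, 0.4, 5.8]
grip_width: 0.0122
grasp_force: 78.4
pos [ 0.4692 -0.0726  0.0127] yaw 2.10 t 10.6 F [-1.   0.4  5.8] w 0.0122 z [ 2.1e-03 -8.0e-04 -1.0e+00]
dr [ 0.05 -0.12  0.1 ]
tool delta [-0.0009 -0.     -0.1323]
```

```bash
python3 -m inch '[{"delta_pos":[0,0,-0.003],"dr":[0,0,0]},{"delta_pos":[0,0,-0.006],"dr":[0,0,0]},{"delta_pos":[0,0,-0.01],"dr":[0,0,0]},{"delta_pos":[0,0,-0.014],"dr":[0,0,0]},{"delta_pos":[0,0,-0.016],"dr":[0,0,0]},{"delta_pos":[0,0,-0.016],"dr":[0,0,0]},{"delta_pos":[0,0,-0.016],"dr":[0,0,0]},{"delta_pos":[0,0,-0.016],"dr":[0,0,0]},{"delta_pos":[0,0,-0.014],"dr":[0,0,0]},{"delta_pos":[0,0,-0.01],"dr":[0,0,0]},{"delta_pos":[0,0,-0.006],"dr":[0,0,0]},{"delta_pos":[0,0,-0.004],"dr":[0,0,0]}]'
cat > tray.py <<'E'
from h import *
import sys
tag=sys.argv[1]; to([.445,.14,.147],np.radians(2)); snap('wrist',tag)
f=np.load(tag+'.npz');d=f['d'];K,T=f['K'],f['T'];v,u=np.mgrid[:384,:512]
c=np.stack([(u-K[0,2])/K[0,0]*d,-(v-K[1,2])/K[1,1]*d,-d],-1)@T[:3,:3].T+T[:3,3]
s=manip.observe();q=s['eef_rot'];x=R.from_quat([q[1],q[2],q[3],q[0]]).as_matrix()
r=(c-s['eef_pos'])@x
# plate: tool x .1-.19 ahead, white, bright
m=(r[...,0]>.09)&(r[...,0]<.2)&(abs(r[...,1])<.036)&(d>0)&(d<.6)&(abs(r[...,2]-.01)<.03)&(f['p'].min(2)>180)
P=c[m];ctr=P.mean(0);n=np.linalg.svd(P-ctr,full_matrices=False)[2][2];n*=np.sign(n[2])
k=abs((P-ctr)@n)<.003;P=P[k];ctr=P.mean(0);n=np.linalg.svd(P-ctr,full_matrices=False)[2][2];n*=np.sign(n[2])
print('plate n',n.round(4),'tilt deg',np.degrees(np.arccos(n[2])).round(2),'z',ctr.round(4),len(P))
E
python3 tray.py w6
```

```text
clock: 11.8
eef_pos: [0.4681, -0.0722, 0.1427]
eef_rot: [0.0, 1.0, 0.018, 0.0]
wrist_force: [-0.5, 0.2, -1.8]
grip_width: 0.0121
grasp_force: 78.0
pos [ 0.4681 -0.0722  0.1427] yaw 2.08 t 11.8 F [-0.5  0.2 -1.8] w 0.0121 z [ 2.e-04 -1.e-04 -1.e+00]
dr [ 0.01 -0.01  0.08]
tool delta [-0.0154 -0.2129 -0.0043]
plate n [4.230e-02 9.000e-04 9.991e-01] tilt deg 2.42 z [ 0.581  -0.0682  0.1334] 5380
```

View pics/w6.png

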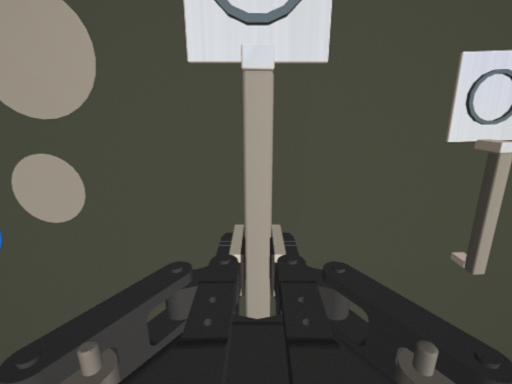

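The wrist view shows the tray lifted with its plate edge at v≈62, against 57 while it lay on the bench. I'll use the earlier bench-level picture to check how far to trust the 2.4° tilt.

Run:
```python
from h import *
for tag,z0 in (('w5',.004),('w6',.137)):
    f=np.load(tag+'.npz');d=f['d'];K,T=f['K'],f['T'];v,u=np.mgrid[:384,:512]
    c=np.stack([(u-K[0,2])/K[0,0]*d,-(v-K[1,2])/K[1,1]*d,-d],-1)@T[:3,:3].T+T[:3,3]
    def fit(m,n=''):
        P=c[m];o=np.median(P,0);
        for _ in range(4):
            A=np.c_[P[:,:2]-o[:2],np.ones(len(P))];w=np.linalg.lstsq(A,P[:,2],rcond=None)[0];k=abs(A@w-P[:,2])<.003;P=P[k]
        print(tag,n,'slope x,y deg',np.degrees(w[:2]).round(2),'z',w[2].round(4),'at',o.round(3),len(P))
    fit((u>190)&(u<325)&(v<50)&(f['p'].min(2)>170)&(d>0),'plate')
    fit((u>252)&(u<268)&(v>75)&(v<215)&(d>0),'handle')
    print('tool z',T[:3,2].round(4))
```

```text
w5 plate slope x,y deg [-4.93 -0.24] z 0.0054 at [ 0.58  -0.068  0.005] 2599
w5 handle slope x,y deg [ 0.08 -0.41] z 0.035 at [ 0.526 -0.071  0.035] 2078
tool z [0.2816 0.0108 0.9595]
w6 plate slope x,y deg [-2.66 -0.07] z 0.1336 at [ 0.58  -0.068  0.133] 4124
w6 handle slope x,y deg [-0.36 -0.25] z 0.1638 at [ 0.525 -0.071  0.164] 2080
tool z [0.281  0.0107 0.9596]
```

Run:
```python
from h import *
print(np.load('w6.npz')['T'][:3,3], manip.observe()['eef_pos'])
f=np.load('t5.npz');g=f['p'].astype(float);d=f['d']
K,T=f['K'],f['T'];v,u=np.mgrid[:384,:512]
c=np.stack([(u-K[0,2])/K[0,0]*d,-(v-K[1,2])/K[1,1]*d,-d],-1)@T[:3,:3].T+T[:3,3]
for z0,lo in ((.222,.006),(.222,.01)):
  m=(abs(c[...,2]-z0)<lo)&(g.min(2)>130)&(v>165)&(v<230)&(u>170)&(u<235)
  rr=np.hypot(c[...,0]-.582,c[...,1]-.148);m&=(rr<.07)
  P=c[m]; x=P[:,0];y=P[:,1];k=y<.17
  h=cv2.convexHull(P[k][:,:2].astype(np.float32))[:,0]
  h=h[h[:,1]<.168]
  A=np.c_[2*h,np.ones(len(h))];s=np.linalg.lstsq(A,(h**2).sum(1),rcond=None)[0];print(s[:2],np.sqrt(s[2]+s[:2]@s[:2]),x.min(),x.max(),y.min())
```

```text
[ 0.53928003 -0.06897823  0.2855353 ] [ 0.46833927 -0.07225542  0.1430165 ]
[0.58377882 0.14880009] 0.052940437172945005 0.5319057203537427 0.6365347514324136 0.09667186341904552
[0.58382074 0.14873583] 0.05292962831637961 0.5319057203537427 0.6365347514324136 0.09667186341904552
```

```bash
python3 -m inch '[{"delta_pos":[0,-0.003,0],"dr":[0,0,0]},{"delta_pos":[0,-0.006,0],"dr":[0,0,0]},{"delta_pos":[-0.001,-0.010,0],"dr":[0,0,0]},{"delta_pos":[-0.0015,-0.014,-0.001],"dr":[0,0.1,0]},{"delta_pos":[-0.002,-0.017,-0.001],"dr":[0,0.1,0]},{"delta_pos":[-0.002,-0.018,-0.001],"dr":[0,0.1,0]},{"delta_pos":[-0.002,-0.018,0],"dr":[0,0.1,0]},{"delta_pos":[-0.002,-0.018,0],"dr":[0,0,0]},{"delta_pos":[-0.002,-0.018,0],"dr":[0,0,0]},{"delta_pos":[-0.002,-0.018,0],"dr":[0,0,0]},{"delta_pos":[-0.001,-0.018,0],"dr":[0,0,0]},{"delta_pos":[0,-0.017,0],"dr":[0,0,0]}]'
python3 -m inch '[{"delta_pos":[0,-0.015,0],"dr":[0,0,0]},{"delta_pos":[0,-0.012,0],"dr":[0,0,0]},{"delta_pos":[0,-0.009,0],"dr":[0,0,0]},{"delta_pos":[0,-0.006,0],"dr":[0,0,0]},{"delta_pos":[0,-0.003,0],"dr":[0,0,0]},{"delta_pos":[0,-0.0005,0],"dr":[0,0,0]},{"delta_pos":[0,0,0],"dr":[0,0,0]},{"delta_pos":[0,0,0],"dr":[0,0,0]}]'
python3 - <<'E'
from h import *
to([.445,.149,.147],np.radians(2)); snap('top','t7');snap('scene','s7');snap('wrist','w7')
a=cv2.imread('pics/t7.png')[150:230,160:260];b=cv2.imread('pics/s7.png')[80:300,210:460];w=cv2.imread('pics/w7.png')
k=np.zeros((580,800,3),np.uint8);k[:320,:400]=cv2.resize(a,(400,320),interpolation=2);k[:352,400:]=cv2.resize(b,(400,352),interpolation=2);k[330:574,:325]=cv2.resize(w,(325,244))
cv2.imwrite('pics/m7.png',k)
E
```

```text
clock: 13.05
eef_pos: [0.4454, 0.104, 0.1451]
eef_rot: [-0.0, 1.0, 0.019, 0.003]
wrist_force: [0.2, 0.3, -1.3]
grip_width: 0.0123
grasp_force: 78.1
clock: 13.85
eef_pos: [0.4447, 0.1472, 0.1452]
eef_rot: [-0.0, 1.0, 0.018, 0.003]
wrist_force: [-0.5, 1.6, -2.0]
grip_width: 0.0122
grasp_force: 78.1
pos [0.4447 0.1472 0.1452] yaw 2.05 t 13.8 F [-0.5  1.6 -2. ] w 0.0122 z [ 6.9e-03  1.0e-04 -1.0e+00]
dr [ 0.01 -0.4   0.05]
tool delta [ 0.0004 -0.0018 -0.0018]
```

View pics/m7.png

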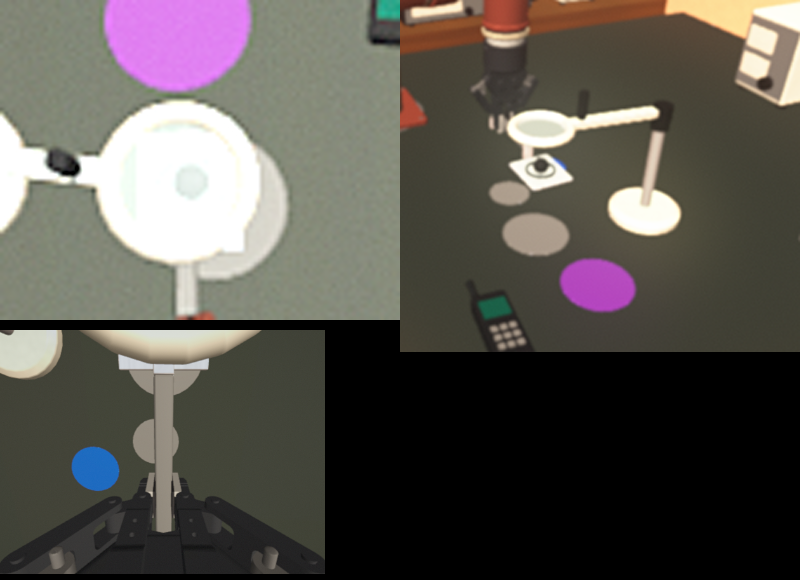

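The top crop (4x) shows the lens ring at (178,181) with the plate beneath it and the ball through the glass at (191,181). The scene view shows the tray under the lens with the ball in its pocket. I'll use the last picture for an enlarged, contrast-stretched check.

Run:
```python
import cv2,numpy as np
a=cv2.imread('pics/t7.png')[170:222,178:228].astype(float);b=cv2.imread('pics/s7.png')[140:205,270:325]
a=np.clip((a-190)/65,0,1)**1.5*255
k=np.zeros((560,800,3),np.uint8)
k[:416,:400]=cv2.resize(a.astype(np.uint8),(400,416),interpolation=2);k[:473,400:]=cv2.resize(b,(400,473),interpolation=2)
cv2.imwrite('pics/m8.png',k)
```

```text
(no output)
```

View pics/m8.png

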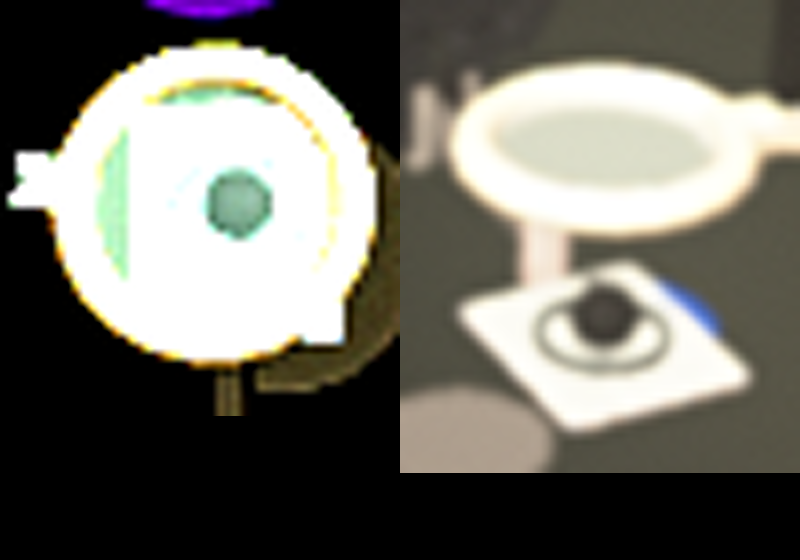

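The left crop shows the lens ring spanning x 52–376 and y 42–364, and the plate spanning x 128–343 and y 103–345. The right crop shows the ball in its rim, with the rim ellipse centred at (601,334) and the lens ring at (606,149).

Run:
```python
from h import *
t=lambda x,y:(178+x/8-.44,170+y/8-.44)
print('top lens',W('t7',*t(214,203),.221),'plate',W('t7',*t(235.5,224),.1365))
s=lambda x,y:(270+(x-400)/7.27-.43,140+y/7.27-.43)
print('scene lens',W('s7',*s(606,149),.219),'pocket',W('s7',*s(601.5,334),.1415))
to([.445,.149,.147])
```

```text
top lens [0.58246472 0.14626526 0.221     ] plate [0.58313431 0.15002321 0.1365    ]
scene lens [0.58626866 0.14967001 0.219     ] pocket [0.58815378 0.15155474 0.1415    ]
pos [0.4447 0.1473 0.1452] yaw 2.05 t 14.0 F [-0.  -0.5 -1.3] w 0.0119 z [ 7.e-03  2.e-04 -1.e+00]
tool delta [ 0.0004 -0.0017 -0.0018]
```

```bash
python3 -m inch '[{"delta_pos":[-0.0006,0.001,0],"dr":[0,0,0]},{"delta_pos":[-0.0006,0.001,0],"dr":[0,0,0]},{"delta_pos":[0,0.0008,0],"dr":[0,0,0]},{"delta_pos":[0,0,0],"dr":[0,0,0]},{"delta_pos":[0,0,0],"dr":[0,0,0]},{"delta_pos":[0,0,0],"dr":[0,0,0]},{"delta_pos":[0,0,0],"dr":[0,0,0]},{"delta_pos":[0,0,0],"dr":[0,0,0]}]'
python3 - <<'E'
from h import *
snap('wrist','w9');f=np.load('w9.npz');d=f['d'];K,T=f['K'],f['T'];v,u=np.mgrid[:384,:512]
c=np.stack([(u-K[0,2])/K[0,0]*d,-(v-K[1,2])/K[1,1]*d,-d],-1)@T[:3,:3].T+T[:3,3]
P=c[(u>252)&(u<268)&(v>75)&(v<215)&(d>0)];o=np.median(P,0)
for _ in range(4):
    A=np.c_[P[:,:2]-o[:2],np.ones(len(P))];w=np.linalg.lstsq(A,P[:,2],rcond=None)[0];P=P[abs(A@w-P[:,2])<.003]
print(np.degrees(w[:2]),w[2]); to([0,0,0])
E
```

```text
clock: 14.8
eef_pos: [0.4435, 0.1448, 0.1452]
eef_rot: [-0.0, 1.0, 0.018, 0.003]
wrist_force: [-0.2, -0.3, -1.8]
grip_width: 0.0125
grasp_force: 78.1
[-0.04045473 -0.35845667] 0.16633836877904892
pos [0.4435 0.1448 0.1452] yaw 2.09 t 14.8 F [ 1.2  0.2 -0.4] w 0.0121 z [ 6.9e-03  3.0e-04 -1.0e+00]
tool delta [-0.4495  0.1286  0.1421]
```

```bash
python3 -c "
from station import manip
print(manip.sign_off())"
```

```text
the job is handed in; nothing more can be done
None
```

I handed the job in at about 15 s: the lens is over the large grey mat, within about 3 mm of its centre, and the arm is still holding the tray level with the ball in its pocket, centred under the lens to about 2 mm and about 81 mm below it.

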